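# Free the ratchet lift's pawl with the release bar and let the casting down

### The arm

A 6-joint arm with a two-finger parallel gripper is mounted at the origin on the work surface. World frame = base frame: x ahead of the robot, y to its left, z up, the work surface at z = 0. Lengths are in m, angles in rad, forces in N, time in s.
With the tool pointing down it reaches from about 0.375 to 0.825 m from the base axis. Payload 5.5 kg.
Tool frame: the origin (TCP) lies midway between the tips of the shut fingers; the grasp point (between the pads) lies tcp_to_grasp behind it (tcp_to_grasp is the distance from the TCP to the grasp point, in m); z points along the fingers, y is the direction in which the jaws open and shut (so a half turn about z gives the same grasp; the last joint's range is limited). The gripper opens to 85 mm and grips with 20 to 120 N. Pads are 22 mm wide; open, the fingers measure 114 mm over their backs; the gripper's body (76 mm by 85 mm) begins 54 mm behind the grasp point. The pads swing forward as they close: fully open they stand 13 mm farther back than shut.
Start: joints at [-1.198, 0.314, -0.047, 1.21, 0, 1.571], TCP at [0.219, -0.559, 0.231] pointing down, gripper open.
Joint ranges: [-2.67, 2.67], [-0.69, 1.73], [-1.03, 1.25], [-2.08, 2.16], [-1.42, 1.45], [-3.14, 3.14]. Speed limits (rad/s): [2.39, 2.39, 3.01, 3.14, 3.14, 3.14].

### API

Orientations are given as a unit quaternion [x, y, z, w].
In Python, from plant import observe, camera, camera_model, hand_in, tcp_to_grasp gives the robot as it stands.
- The arm moves only by the tool apply_moves, never from a script. Its arguments are lists of equal length, an entry for each row: "offset": the shift along the tool's x, y, z in m, a list of three; "yaw": the turn about the tool's z in rad; "claw": the opening, from 0 (shut) to 1 (fully open). In form: {"offset": [[dx, dy, dz], ...], "yaw": [yaw, ...], "claw": [claw, ...]}. A call has 1 to 12 rows; each row is the pose to reach, as a shift and turn from the pose commanded when the call began, along the tool's axes at that moment; what a row does not reach only later rows make up. A row lasts 1/8 s, in which the tool goes at most 62.5 mm and 10.7 degrees, less where a joint would pass 70% of its speed; a pose out of reach is approached as far as the arm can. A call with a gripper value outside its range is refused whole. The fingers move at their own pace and stop on an object; the grip force is fixed at half the most. Time passes only in rows, so rows that repeat a pose let the fingers close. It gives the time, the measured TCP pose, the force and the opening at its end, in the units of the state.
- observe(): the state, without advancing time (a new reading comes with each control period).
- camera(name): name is "scene" or "top"; returns the picture (400x640x3 uint8, red, green, blue); there is no depth.
- camera_model(name): a dict with "K" (3x3 intrinsics, pixels), "R" (3x3) and "t" (3): a world point X has camera coordinates R X + t. Camera axes: x right, y down, z forward; pixel columns grow to the right and rows downward; lengths in m; the calibration is good to about 2 mm. A picture is of the moment at which its call begins. camera_model takes no time and is no camera call.
- hand_in(): hands the job in, once; it reports no verdict.
The state is a dict: "time_s": time; "joint_pos": joint angles; "qvel": joint speeds; "tau": joint torques, N m; "position": TCP position; "orientation": TCP orientation; "ft_force": force on the tool from outside, world axes, zero at the start; "wrist_torque": the same for the moment, N m; "width": opening from 0.0 (shut) to 1.0 (fully open).
Only numpy, scipy, OpenCV 4.12 (cv2) and the standard library are available. Lean on these libraries where they do the work, as an engineer would, in place of code of your own. Each camera call takes 0.05 s, during which the arm holds its last target.

### The job

The casting's underside has been scanned, so let the ratchet lift down: take the orange-handled release bar from its tray, hook its tip under the tail of the yellow pawl and flick it up until the pawl falls over out of the rack and stays thrown back, keeping your fingers off the pawl. Then bring the platform smoothly right down onto its bottom stop, without letting it drop. Do not touch the casting; leave the pawl thrown back, the bar lying in its tray again, and the spray can, the roll and the reference sphere where they stand.

Things in the scene. Friction and masses are not known exactly. Their poses are not given: they have to be found in the camera images.
- lift: Ratchet lift, fixed. Grey base plate 200 (x) x 220 (y, from -75 to +145) x 12 mm; steel column 30 x 30 mm, 280 mm high, rack teeth (14 mm pitch, 6 mm deep) down its -y face; a blue carriage slides on it. Origin on the bench at the column's axis, z up. Platform on the +y side, pawl on the -y side, handle on the -x side (towards the robot).
- carriage (a joint): Height of the blue carriage above its bottom stop (rubber buffer at the column's foot), m: 0 fully down, 0.13 top; starts at 0.06 to 0.12. Pawl in: it cannot go down more than about 5 mm. Pawl out: a balance spring in the column and a light brake shoe still hold carriage and load wherever they are left; a push of about 4 to 12 N, say on the handle, moves it.
- handle (a point): Centre of the black rubber grip of the carriage's D-handle: level bar 22 mm in diameter, 54 mm long along the lift's y, 110 mm in front (-x) of the column's axis, 100 mm above the bench when fully down; rises with the carriage. Open space between grip and column; side struts 32 mm either side of its middle. Axes as the lift's.
- platform (a point): Middle of the top of the platform's rubber pad (pad 180 along the lift's x by 106 mm along y; 94 mm to the +y side of the column's axis, 81 mm above the bench when fully down). Axes as the lift's.
- pawl_hinge (a joint): Angle of the pawl, rad: 0 = nose home in the rack teeth (it may start up to 0.05, touching a tooth), 1.1 = thrown right back. Its black ball weight makes it fall in below about 0.5, and fall right back and stay there above 0.5.
- pawl: Yellow pawl on the -y side of the carriage. Origin on its hinge pin (along the lift's x, 26 mm to the -y side of the column's axis, 98 mm above the bench when fully down). A leg hangs 39 mm down into the teeth; a level tail 20 mm wide, 6 mm thick, runs along -y to 69 mm from the pin, last 13 mm bent up. Blue ears flank it to 14 mm from the pin. Ball weight 50 mm above the pin, 42 mm to +x.
- pawl_tail (a point): Middle of the underside of the pawl's tail, 38 mm along -y from the hinge pin. Turns with the pawl (axes as the lift's when the pawl is in); it is the spot to lift with the bar: 1 to 3 N up turns the pawl, lifting it 25 to 35 mm throws it over.
- casting: Grey aluminium casting, an open frame 158 (x) x 84 (y) x 41 mm, held on the platform by two dark hold-down clamps (58 mm high) at its ends; origin at the middle of its underside, on the pad. Axes as the lift's. It goes up and down with the platform; carriage, pawl and casting together weigh 1.2 to 1.7 kg.
- tray: Fixed grey shallow tray, outside 310 (x) x 150 (y) x 22 mm high, wall and floor 4 mm. Origin at the middle of its underside, on the bench; its long side is its x.
- bar_grip (a point): Release bar (loose, 0.24 kg): middle of its orange grip, a square bar 110 long x 18 wide x 20 mm high, half-way up. x runs along the bar to the steel tip, z up. A steel rod 10 mm in diameter goes on from the grip on the same centre line. It lies in the tray flat on its grip, the rod 5 mm clear of the floor; it balances 33 mm from the grip's middle towards the tip.
- bar_tip (a point): End of the bar's steel rod, 175 mm along the bar's x from the grip's middle (rounded end). Axes as the bar's.
- can: White spray can, 66 mm in diameter, 150 mm high, standing; origin at the middle of its foot. Bystander.
- roll: Pale roll of marker dots, lying flat: 80 mm outside diameter, 25 mm high; origin at the middle of its underside. Bystander.
- artefact: White ceramic reference sphere (39 mm) on a stem and round foot (60 mm), 83 mm high, standing; origin at the middle of its foot. Bystander.
Things that resemble listed ones, but are neither listed nor needed, are in the scene too. What is meant by the part that bears bar_grip is not purple, and is the smaller of those in its own colour.

How it is judged:
By the outcome, as a careful person would: the job done as asked, in the order asked, and still so for the second after the job is handed in, with the robot touching nothing.
It also fails if it takes over 58 s, if anything falls off the work surface, if the arm or the gripper's body presses on something with over 40 N, if the wrist force passes 120 N, or if a joint passes its speed limit or range.

## Working session

There is one attempt and no reset: what is moved stays moved. The work goes in short steps, Python scripts to look and compute and a tool call to move; the robot and the scene stay as the last step left them, time stands still between calls to the robot, and variables do not carry over. Pictures are saved under pics/ and viewed, and the job is handed in when it is done.

Besides the shell and the picture viewer there is one more tool, called after ">>>" as name(argument=value, ...) on one line, values as JSON. apply_moves: Moves the arm, as the interface text tells. Its arguments: {"type":"object","properties":{"offset":{"type":"array","items":{"type":"array","items":{"type":"number"}}},"yaw":{"type":"array","items":{"type":"number"}},"claw":{"type":"array","items":{"type":"number"}}},"required":["offset","yaw","claw"]}

```bash
ls; mkdir -p pics; python3 - <<'E'
from plant import *
import cv2,numpy as np
for n in("scene","top"):
    im=camera(n);cv2.imwrite(f"pics/{n}0.png",im[:,:,::-1]);m=camera_model(n);print(n,np.round(m["K"],1).tolist(),np.round(m["R"],3).tolist(),np.round(m["t"],3).tolist())
print(tcp_to_grasp,observe())
E
```

```text
pics
scene [[365.6, 0.0, 317.5], [0.0, 365.6, 197.9], [0.0, 0.0, 1.0]] [[-0.663, 0.749, -0.015], [0.614, 0.531, -0.584], [-0.429, -0.396, -0.812]] [0.458, -0.205, 1.348]
top [[380.8, 0.0, 324.3], [0.0, 380.8, 199.2], [0.0, 0.0, 1.0]] [[-0.017, -1.0, -0.002], [-0.98, 0.017, -0.199], [0.199, -0.002, -0.98]] [-0.102, 0.54, 0.997]
0.0187 {'time_s': 0.1, 'joint_pos': array([-1.19802046e+00,  3.14155613e-01, -4.79714413e-02,  1.21019899e+00,
        2.21535574e-05,  1.57076902e+00]), 'qvel': array([ 0.0003284 , -0.00133998,  0.00239708, -0.00042209,  0.00016976,
       -0.00215077]), 'tau': array([ 8.59984084e-06, -5.40765309e+01,  3.40541625e+01,  1.11532109e-02,
        1.55962999e-05, -1.24413367e-05]), 'position': array([ 0.21834003, -0.55830849,  0.23052395]), 'orientation': array([ 9.82677183e-01,  1.85323957e-01, -1.30840855e-04, -7.53663877e-04]), 'ft_force': array([ 0.09517565,  0.2931926 , -0.14561707]), 'wrist_torque': array([ 0.0597378 , -0.01896316,  0.01809065]), 'width': 0.9998328306666651}
```

View pics/scene0.png

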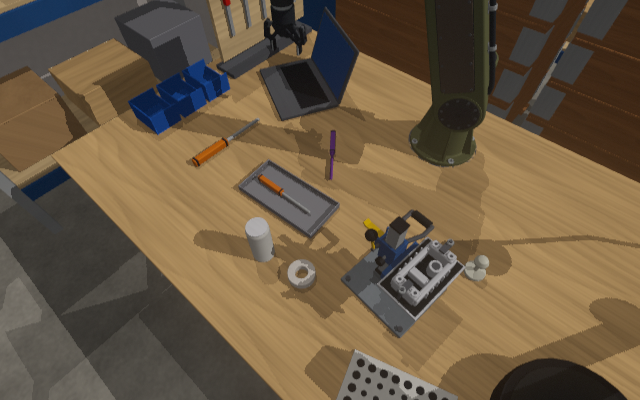

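View pics/top0.png

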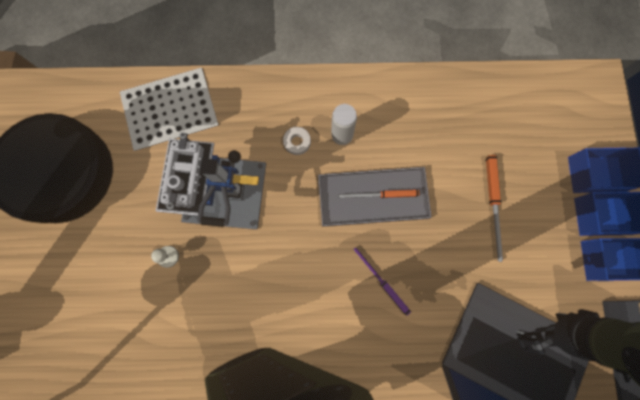

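Candidates for the bar: the orange bar in the tray (top 400,194 / scene 270,184), a larger orange one on the bench (top 494,180 / scene 210,150), and a purple one (top 385,283 / scene 332,155). The description points to the smaller orange bar in the tray. I'll check it in a close crop.

```bash
python3 - <<'E'
import cv2
a=cv2.imread("pics/top0.png");b=cv2.imread("pics/scene0.png")
cv2.imwrite("pics/c1.png",cv2.resize(a[150:240,300:520],None,fx=3.6,fy=3.6,interpolation=2))
cv2.imwrite("pics/c2.png",cv2.resize(a[120:250,140:290],None,fx=4.6,fy=4.6,interpolation=2)[:600])
cv2.imwrite("pics/c3.png",cv2.resize(b[195:345,330:500],None,fx=4,fy=4,interpolation=2))
E
```

```text
(no output)
```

View pics/c1.png

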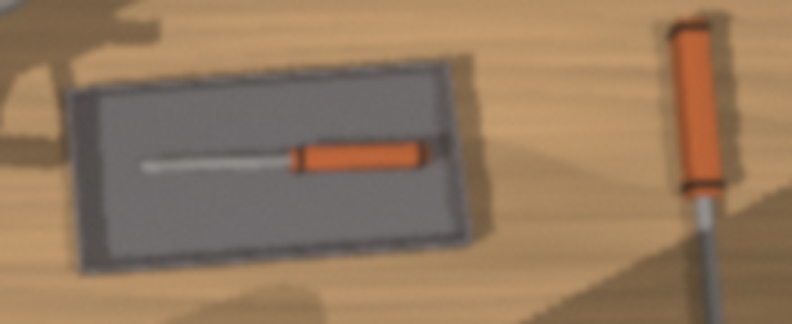

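View pics/c2.png

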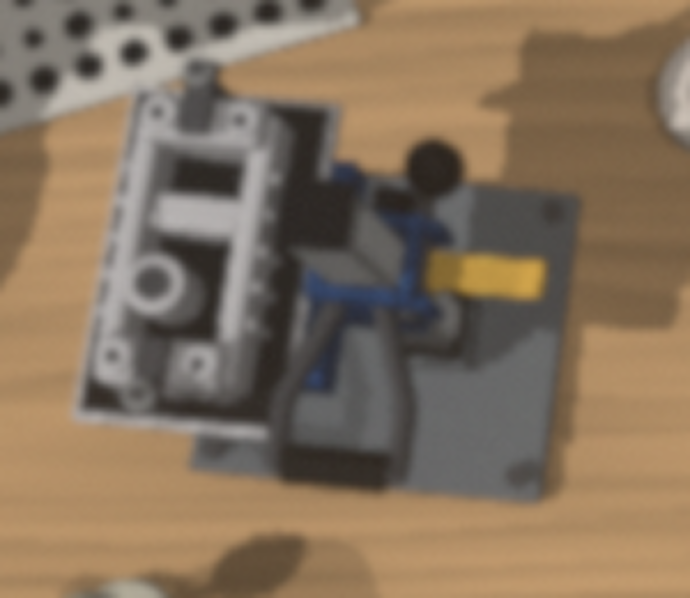

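View pics/c3.png

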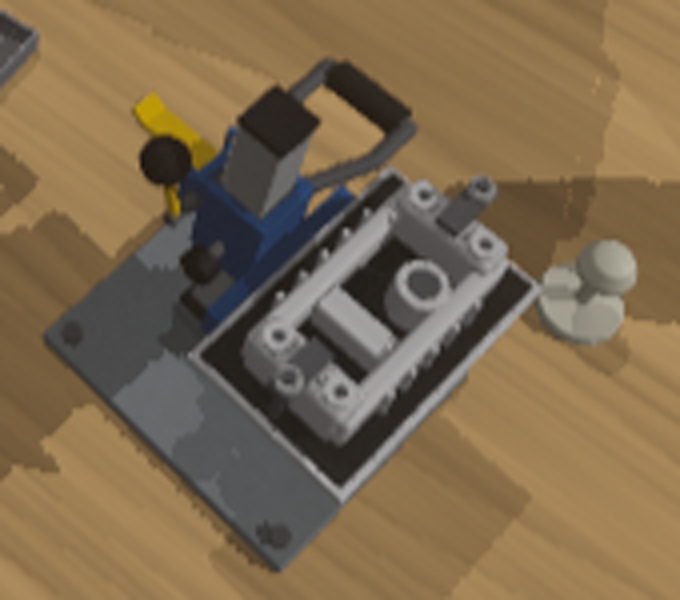

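```bash
cat > h.py <<'E'
import cv2,numpy as np
from plant import camera_model
M={n:camera_model(n) for n in("scene","top")}
def ray(n,p):
    m=M[n];R=np.array(m["R"]);d=R.T@np.linalg.solve(np.array(m["K"]),[p[0],p[1],1.]);return -R.T@np.array(m["t"]),d
def pl(n,p,z):
    o,d=ray(n,p);return o+d*(z-o[2])/d[2]
def proj(n,X):
    m=M[n];c=m["K"]@(np.array(m["R"])@np.array(X)+np.array(m["t"]));return c[:2]/c[2]
def tri(ps,pt):
    A=[];b=[]
    for n,p in(("scene",ps),("top",pt)):
        o,d=ray(n,p);d=d/np.linalg.norm(d);P=np.eye(3)-np.outer(d,d);A.append(P);b.append(P@o)
    x=np.linalg.lstsq(np.vstack(A),np.hstack(b),rcond=None)[0]
    return x,[np.round(proj(n,x)-p,2) for n,p in(("scene",ps),("top",pt))]
def blobs(im,lo,hi,amin=8):
    hsv=cv2.cvtColor(im,cv2.COLOR_BGR2HSV);m=cv2.inRange(hsv,lo,hi)
    n,l,s,c=cv2.connectedComponentsWithStats(m)
    return [(s[i].tolist(),np.round(c[i],2).tolist(),(l==i).astype(np.uint8)) for i in range(1,n) if s[i][4]>=amin]
E
python3 - <<'E'
from h import *
I={n:cv2.imread(f"pics/{n}0.png") for n in M}
for nm,lo,hi in(("orange",(4,150,120),(13,255,255)),("yellow",(19,150,90),(30,255,255)),("black",(0,0,0),(180,255,38))):
  for n in M:
    for s,c,m in blobs(I[n],lo,hi,10):
        if nm!="orange" and not((n=="top" and 150<c[0]<290 and 110<c[1]<240)or(n=="scene" and 330<c[0]<500 and 190<c[1]<345)):continue
        r=cv2.minAreaRect(cv2.findContours(m,0,1)[0][0]);print(nm,n,s,c,np.round(r[0],1),np.round(r[1],1),round(r[2],1))
E
```

```text
orange scene [260, 177, 9, 8, 10] [263.6, 180.6] [263.8 180.8] [10.6  1. ] 39.8
orange top [486, 158, 15, 42, 440] [492.9, 178.92] [492.7 178.7] [41.7 10.8] 84.3
orange top [384, 190, 33, 7, 184] [399.66, 193.12] [400.  193.1] [ 5.6 32.1] 87.4
orange top [491, 202, 9, 3, 16] [495.19, 202.62] [495.  202.6] [1.7 8.2] 82.9
yellow scene [363, 218, 21, 19, 147] [372.63, 226.56] [372.8 227.7] [22.3  8.1] 41.6
yellow scene [371, 242, 4, 7, 20] [372.6, 245.0] [372.5 245.2] [6.3 2.8] 71.6
yellow top [234, 176, 24, 8, 158] [245.87, 179.58] [245.5 179.5] [ 7. 23.] 90.0
black scene [390, 225, 11, 9, 13] [394.77, 229.08] [394.9 229.2] [12.8  0.9] 40.6
black scene [365, 232, 12, 9, 54] [370.63, 236.31] [370.5 236. ] [ 8. 11.] 90.0
black scene [410, 247, 10, 10, 15] [414.47, 252.07] [415. 252.] [ 1.4 12.7] 45.0
black scene [417, 255, 17, 19, 113] [423.97, 263.63] [425.8 263.8] [10.6 17. ] 45.0
black scene [375, 256, 9, 10, 40] [378.58, 260.75] [379.8 260.8] [7.8 7.1] 45.0
black scene [381, 258, 28, 40, 181] [391.66, 280.72] [400.8 277.3] [19.8 37.5] 45.0
black scene [375, 268, 6, 7, 16] [377.81, 270.88] [378. 271.] [7.1 1.4] 45.0
black scene [405, 276, 16, 14, 39] [413.44, 282.97] [412.6 282.3] [18.5  2.6] 42.5
black scene [399, 297, 10, 8, 34] [402.94, 301.09] [403.3 301.8] [9.9 3.5] 45.0
```

```bash
python3 - <<'E'
from h import *
c2=lambda x,y:(x/4.6+140-.4,y/4.6+120-.4)
c3=lambda x,y:(x/4+330-.4,y/4+195-.4)
np.set_printoptions(precision=4,suppress=True)
print("ball",tri((370.5,236.),c2(434,168)))
print("handle",tri(c3(369,93),c2(336,468)))
print("tailend",tri(c3(147,103),c2(545,281)))
print("coltop",tri(c3(279,122),c2(320,215)))
print("plate corners top",[pl("top",c2(*p),.012) for p in((580,195),(540,500),(192,468))])
print("plate scene",[pl("scene",c3(*p),.012) for p in((46,335),(278,570))])
print("grip",pl("top",(399.7,193.1),.022))
c1=lambda x,y:(x/3.6+300-.4,y/3.6+150-.4)
print("grip ends,tip",[pl("top",c1(*p),.022) for p in((290,160),(429,154))],pl("top",c1(143,167),.016))
print("tray",[pl("top",c1(*p),.022) for p in((66,90),(448,64),(470,243),(82,272))])
print("scene grip", [pl("scene",p,.020) for p in((260,178),(282,192),(310,212))])
print("roll",pl("top",(297,140),.025),"can",pl("top",(344,117),.15),"art",pl("top",(163,256),.065))
E
```

```text
ball (array([0.6102, 0.0996, 0.2265]), [array([-0.06, -0.01]), array([-0.05,  0.03])])
handle (array([0.4614, 0.1557, 0.1878]), [array([-0.43, -0.03]), array([-0.41,  0.21])])
tailend (array([0.5592, 0.0511, 0.1846]), [array([-0.92, -0.13]), array([-0.84,  0.49])])
coltop (array([0.5711, 0.1433, 0.2745]), [array([-0.7 , -0.07]), array([-0.64,  0.32])])
plate corners top [array([0.6611, 0.0582, 0.012 ]), array([0.466 , 0.0802, 0.012 ]), array([0.4897, 0.2956, 0.012 ])]
plate scene [array([0.6611, 0.0623, 0.012 ]), array([0.6873, 0.2752, 0.012 ])]
grip [ 0.5585 -0.3273  0.022 ]
grip ends,tip [array([ 0.5568, -0.2714,  0.022 ]), array([ 0.5597, -0.3819,  0.022 ])] [ 0.5544 -0.155   0.016 ]
tray [array([ 0.6173, -0.0947,  0.022 ]), array([ 0.6335, -0.4021,  0.022 ]), array([ 0.4878, -0.4092,  0.022 ]), array([ 0.4703, -0.1051,  0.022 ])]
scene grip [array([ 0.5649, -0.3711,  0.02  ]), array([ 0.5582, -0.2731,  0.02  ]), array([ 0.5563, -0.1507,  0.02  ])]
roll [ 0.7225 -0.0348  0.025 ] can [ 0.7373 -0.167   0.15  ] art [0.3897 0.3189 0.065 ]
```

The crop shows the tray bar at (top 372–422,193), smaller than the other orange bar, with its rod tip pointing left, towards the lift (+y). That bar is the one to use. Next I move above it, with the jaws across the bar.

>>> apply_moves(offset=[[0.411,-0.119,0.12],[0.411,-0.119,0.12],[0.411,-0.119,0.12],[0.411,-0.119,0.12],[0.411,-0.119,0.12],[0.411,-0.119,0.12],[0.411,-0.119,0.12],[0.411,-0.119,0.12],[0.411,-0.119,0.12],[0.411,-0.119,0.12],[0.411,-0.119,0.12]], yaw=[-1.221,-1.221,-1.221,-1.221,-1.221,-1.221,-1.221,-1.221,-1.221,-1.221,-1.221], claw=[0.5,0.5,0.5,0.5,0.5,0.5,0.5,0.5,0.5,0.5,0.5])

```text
time_s: 1.48
position: [0.5572, -0.2995, 0.1119]
orientation: [0.7, 0.714, 0.0, 0.0]
ft_force: [0.4, -0.3, 1.1]
width: 0.502
```

```bash
cat > st.py <<'E'
from plant import observe
import numpy as np
from scipy.spatial.transform import Rotation as Ro
def st():
    o=observe();R=Ro.from_quat(o["orientation"]).as_matrix()
    print("t",round(o["time_s"],2),"p",np.round(o["position"],4),"xang",round(np.arctan2(R[1,0],R[0,0]),4),"z",np.round(R[:,2],3),"F",np.round(o["ft_force"],1),"T",np.round(o["wrist_torque"],2),"w",round(o["width"],3),"q",np.round(o["joint_pos"],2))
    return o,R
E
python3 -c "
from st import *;from h import *
from plant import camera
st()
im=camera('top')[:,:,::-1];cv2.imwrite('pics/t1.png',cv2.resize(im[140:250,300:460],None,fx=4,fy=4))"
```

```text
t 1.48 p [ 0.5572 -0.2995  0.1119] xang 1.5916 z [ 0.001 -0.    -1.   ] F [ 0.4 -0.3  1.1] T [-0.02  0.   -0.07] w 0.502 q [-0.49  0.44 -0.14  0.99 -0.    1.06]
```

View pics/t1.png

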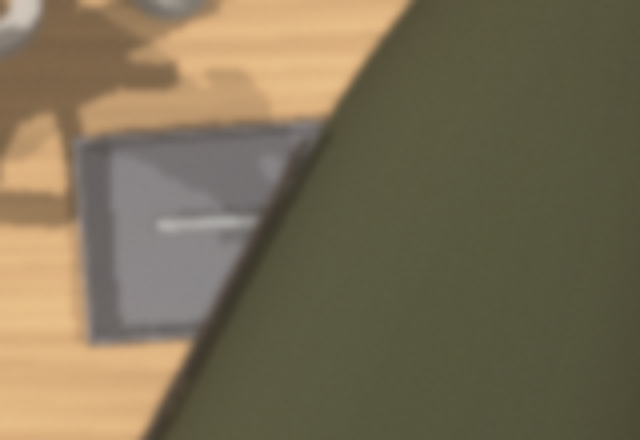

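The arm hides the grip in the top view, but the rod tip at crop (160,224) is still where I measured it. I'll descend and close.

>>> apply_moves(offset=[[0,0,0.04],[0,0,0.07],[0,0,0.09],[0,0,0.1],[0,0,0.104],[0,0,0.104]], yaw=[0,0,0,0,0,0], claw=[0.5,0.5,0.5,0.5,0.5,0.5])

```text
time_s: 2.28
position: [0.5583, -0.2986, 0.0079]
orientation: [0.699, 0.715, 0.0, 0.0]
ft_force: [-0.3, -0.5, 0.9]
width: 0.502
```

```bash
python3 -c "
from st import *;from h import *
from plant import camera
st()
im=camera('scene')[:,:,::-1];cv2.imwrite('pics/s1.png',cv2.resize(im[120:260,200:360],None,fx=4,fy=4))"
```

```text
t 2.27 p [ 0.5583 -0.2986  0.0079] xang 1.5935 z [ 0.001 -0.    -1.   ] F [-0.3 -0.5  0.9] T [-0.    0.02 -0.04] w 0.502 q [-0.49  0.54 -0.25  0.78 -0.    1.06]
```

View pics/s1.png

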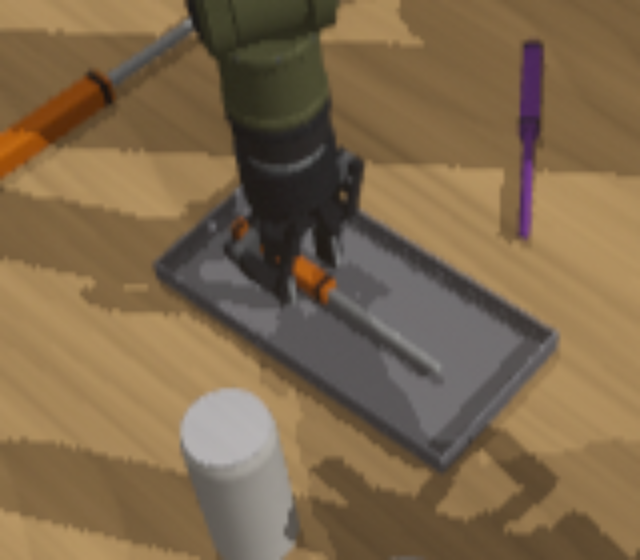

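The fingers straddle the grip near its tip-side end (crop 300,270). I'll close and lift a little.

>>> apply_moves(offset=[[0,0,0.001],[0,0,0.001],[0,0,0.001],[0,0,0.001],[0,0,0.001],[0,0,-0.01],[0,0,-0.03],[0,0,-0.06],[0,0,-0.09],[0,0,-0.12],[0,0,-0.12]], yaw=[0,0,0,0,0,0,0,0,0,0,0], claw=[0,0,0,0,0,0,0,0,0,0,0])

```text
time_s: 3.7
position: [0.5595, -0.299, 0.1299]
orientation: [0.699, 0.715, 0.001, 0.002]
ft_force: [0.3, -0.4, -2.8]
width: 0.191
```

```bash
python3 -c "
from st import *;from h import *
from plant import camera
st()
im=camera('scene')[:,:,::-1];cv2.imwrite('pics/s2.png',cv2.resize(im[100:260,200:400],None,fx=4,fy=3.7))
im=camera('top')[:,:,::-1];cv2.imwrite('pics/t2.png',cv2.resize(im[120:250,280:460],None,fx=4,fy=4))"
```

```text
t 3.7 p [ 0.5595 -0.299   0.1299] xang 1.5938 z [ 0.004 -0.002 -1.   ] F [ 0.3 -0.4 -2.8] T [-0.08 -0.01  0.02] w 0.191 q [-0.49  0.43 -0.12  1.02  0.    1.06]
```

View pics/s2.png

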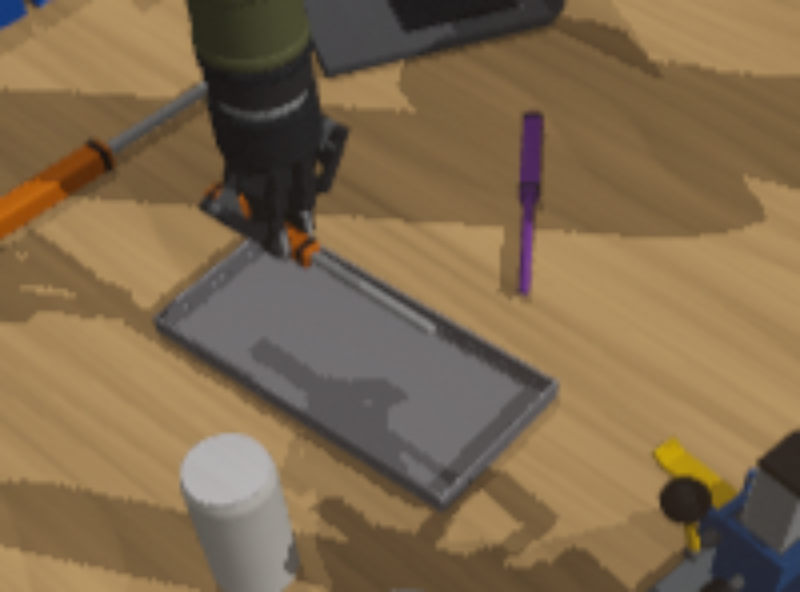

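View pics/t2.png

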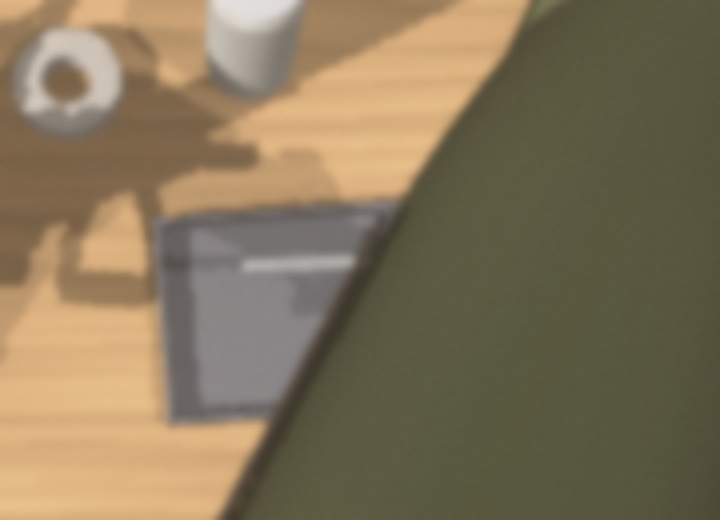

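The bar is held (width 0.19). Its tip is at scene (308,188) and top (340,186). I'll triangulate the tip and plan the approach under the tail.

```bash
python3 - <<'E'
from st import *; from h import *
o,R=st();p=o["position"]
x,e=tri((308.4,188.0),(340.4,186.3));print("tip",x,e)
rel=R.T@(x-p);print("tip in tool",rel)
yaw=-.11;u=np.array([np.cos(yaw),np.sin(yaw)]);v=np.array([-u[1],u[0]])
ax=np.array([.573,.1435])
for d in(.125,.064):
    w=ax-d*v; print(d,"tip target",w)
    dyaw=1.5938-(np.pi/2+yaw)
    th=np.pi/2+yaw; X=np.array([np.cos(th),np.sin(th)]);Y=np.array([X[1],-X[0]])
    tcp=w-X*rel[0]-Y*rel[1]; 
    d2=R[:2,:2].T@(tcp-p[:2]);print("tcp",tcp,"dtool",d2,"dyaw",dyaw)
E
```

```text
t 3.8 p [ 0.5575 -0.298   0.1266] xang 1.5938 z [-0.001  0.    -1.   ] F [ 0.1 -0.6 -3.3] T [-0.05  0.03 -0.02] w 0.197 q [-0.49  0.43 -0.12  1.02  0.    1.06]
tip [ 0.55368817 -0.15353539  0.13973522] [array([0.15, 0.03]), array([ 0.14, -0.1 ])]
tip in tool [ 0.14455597 -0.00051774 -0.01306482]
0.125 tip target [0.55927771 0.01925549]
tcp [ 0.54392322 -0.12448364] dtool [ 0.17381974 -0.00960275] dyaw 0.13300367320510365
0.064 tip target [0.56597419 0.07988681]
tcp [ 0.55061969 -0.06385232] dtool [ 0.23428089 -0.00151269] dyaw 0.13300367320510365
```

>>> apply_moves(offset=[[0.04,-0.003,-0.012],[0.09,-0.006,-0.012],[0.13,-0.009,-0.012],[0.16,-0.01,-0.012],[0.174,-0.01,-0.012],[0.174,-0.01,-0.012],[0.174,-0.01,-0.012]], yaw=[0.04,0.09,0.13,0.133,0.133,0.133,0.133], claw=[0,0,0,0,0,0,0])

```text
time_s: 4.68
position: [0.544, -0.1255, 0.1389]
orientation: [0.745, 0.667, -0.0, 0.0]
ft_force: [-0.3, 0.1, -1.1]
width: 0.191
```

```bash
python3 -c "
from st import *;from h import *
from plant import camera
st()
im=camera('scene')[:,:,::-1];cv2.imwrite('pics/s3f.png',im);cv2.imwrite('pics/s3.png',cv2.resize(im[160:290,280:460],None,fx=4,fy=4,interpolation=2))
im=camera('top')[:,:,::-1];cv2.imwrite('pics/t3f.png',im);cv2.imwrite('pics/t3.png',cv2.resize(im[130:240,180:350],None,fx=4,fy=4,interpolation=2))"
```

```text
t 4.67 p [ 0.544  -0.1255  0.1389] xang 1.4601 z [-0.    -0.001 -1.   ] F [-0.3  0.1 -1.1] T [0.04 0.01 0.  ] w 0.191 q [-0.23  0.29 -0.3   0.99 -0.    1.46]
```

View pics/s3.png

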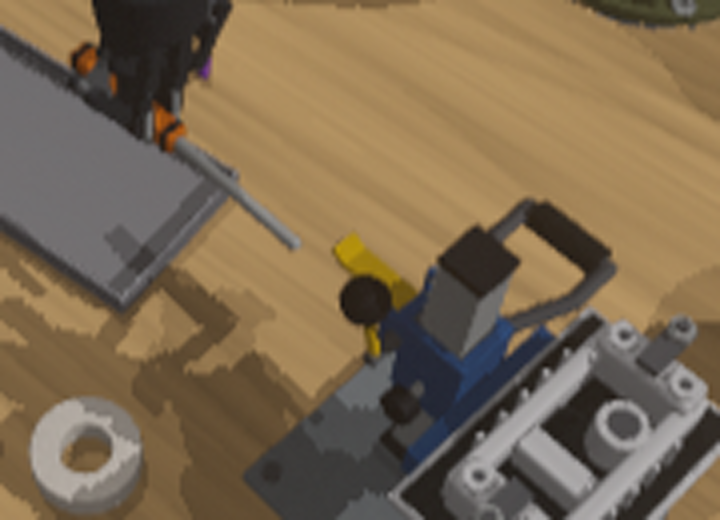

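View pics/t3.png

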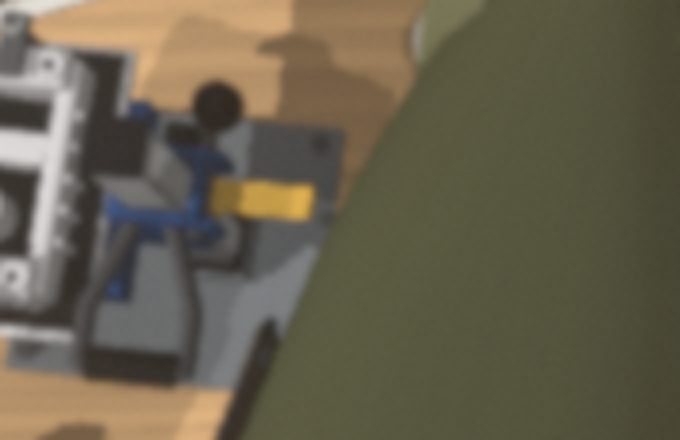

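```bash
python3 - <<'E'
from h import *
a=cv2.imread("pics/t3f.png")
cv2.imwrite("pics/t3z.png",cv2.resize(a[165:200,225:275],None,fx=14,fy=14,interpolation=0))
for ps,pt in(((353.9,220.4),(259.5,181.5)),):print(tri(ps,pt))
# expected tip
print([proj(n,[.5593,.0185,z]) for n in M for z in(.145,.152)])
for z in (.170,.175,.18):
  print(z,[proj(n,[.566,.08,z]) for n in M])
E
```

```text
(array([0.56732182, 0.03652898, 0.17569473]), [array([4.83, 0.56]), array([ 4.33, -2.74])])
[array([354.36620022, 221.40175782]), array([354.54104799, 220.00949187]), array([272.78924641, 184.74654162]), array([272.41629026, 184.08880533])]
0.17 [array([372.35560282, 231.26382521]), array([246.624589  , 180.15825806])]
0.175 [array([372.56501246, 230.26329698]), array([246.21549196, 179.65381283])]
0.18 [array([372.77625448, 229.25401387]), array([245.80209933, 179.14407084])]
```

View pics/t3z.png

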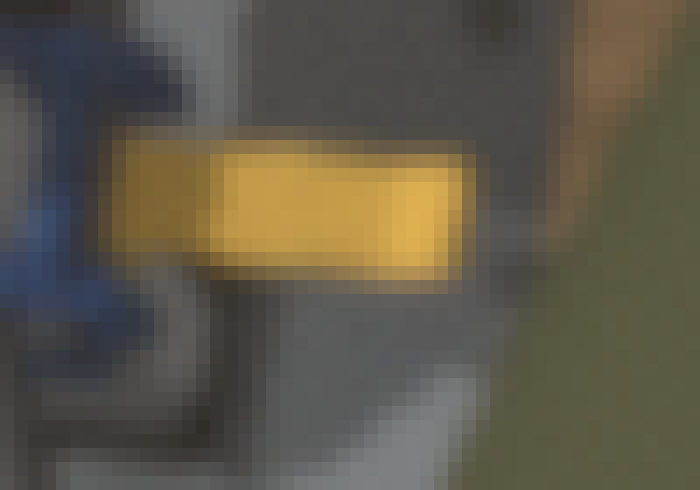

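The tip's scene pixel (354,220) agrees with the forecast, about 25 mm below the tail. In the top view the arm hides it. I'll slide it under the tail.

>>> apply_moves(offset=[[0.02,0,0],[0.04,0,0],[0.055,0,0],[0.063,0,0],[0.063,0,0],[0.063,0,0]], yaw=[0,0,0,0,0,0], claw=[0,0,0,0,0,0])

```text
time_s: 5.52
position: [0.5509, -0.0621, 0.1393]
orientation: [0.745, 0.667, -0.0, 0.0]
ft_force: [-0.6, 0.3, -2.0]
width: 0.194
```

```bash
python3 -c "
from st import *;from h import *
from plant import camera
st()
im=camera('scene')[:,:,::-1];cv2.imwrite('pics/s4.png',cv2.resize(im[180:280,320:440],None,fx=6,fy=6,interpolation=2))
im=camera('top')[:,:,::-1];cv2.imwrite('pics/t4.png',cv2.resize(im[140:230,180:300],None,fx=6,fy=6,interpolation=2))"
```

```text
t 5.53 p [ 0.5509 -0.0621  0.1393] xang 1.4608 z [-0. -0. -1.] F [-0.6  0.3 -2. ] T [-0.    0.01  0.05] w 0.194 q [-0.11  0.28 -0.31  0.98 -0.    1.57]
```

View pics/s4.png

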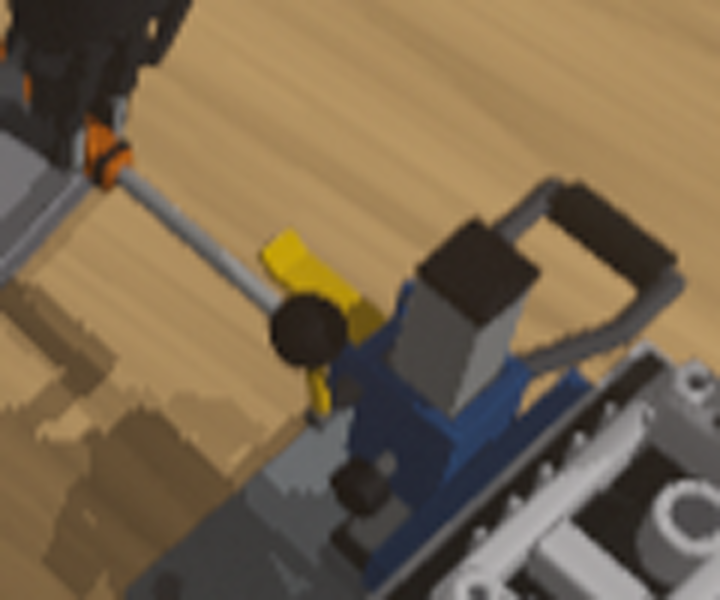

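View pics/t4.png

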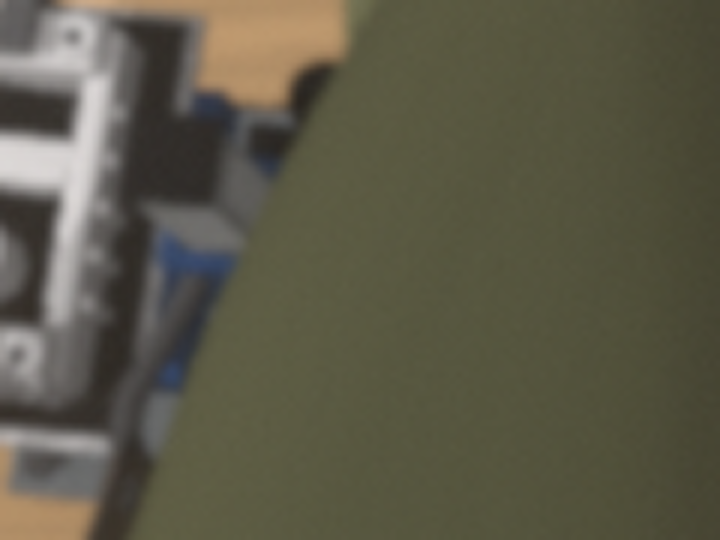

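The rod runs in below the tail, its end hidden behind the black ball at (300,320). Now I lift in small steps.

>>> apply_moves(offset=[[0,0,-0.005],[0,0,-0.01],[0,0,-0.015],[0,0,-0.02],[0,0,-0.025],[0,0,-0.03],[0,0,-0.03]], yaw=[0,0,0,0,0,0,0], claw=[0,0,0,0,0,0,0])

```text
time_s: 6.5
position: [0.5511, -0.062, 0.1697]
orientation: [0.745, 0.667, 0.0, 0.0]
ft_force: [0.6, 0.0, -3.0]
width: 0.195
```

```bash
python3 -c "
from st import *;from h import *
from plant import camera
st()
im=camera('scene')[:,:,::-1];cv2.imwrite('pics/s5.png',cv2.resize(im[180:280,320:440],None,fx=6,fy=6,interpolation=2))"
```

```text
t 6.5 p [ 0.5511 -0.062   0.1697] xang 1.4608 z [ 0.001 -0.    -1.   ] F [ 0.6  0.  -3. ] T [-0.17 -0.05 -0.  ] w 0.195 q [-0.11  0.26 -0.26  1.05 -0.    1.57]
```

View pics/s5.png

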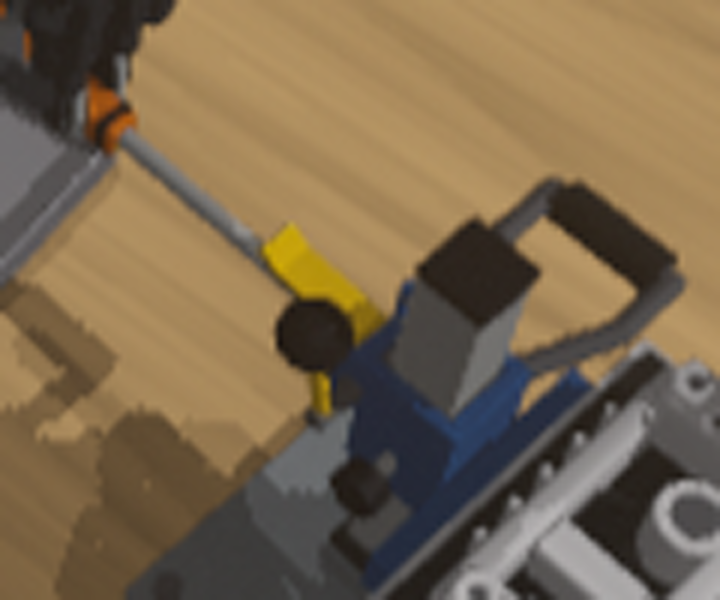

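The pawl has begun to turn: the ball moved from (309,330) to (314,335) and the tail rose. I keep lifting.

>>> apply_moves(offset=[[0,0,-0.005],[0,0,-0.01],[0,0,-0.015],[0,0,-0.019],[0,0,-0.022],[0,0,-0.022]], yaw=[0,0,0,0,0,0], claw=[0,0,0,0,0,0])

```text
time_s: 7.3
position: [0.5511, -0.0619, 0.1917]
orientation: [0.745, 0.667, 0.0, 0.0]
ft_force: [-0.2, -0.1, -2.2]
width: 0.192
```

```bash
python3 -c "
from st import *;from h import *
from plant import camera
st()
im=camera('scene')[:,:,::-1];cv2.imwrite('pics/s6.png',cv2.resize(im[180:280,320:440],None,fx=6,fy=6,interpolation=2))"
```

```text
t 7.3 p [ 0.5511 -0.0619  0.1917] xang 1.4608 z [ 0.001 -0.    -1.   ] F [-0.2 -0.1 -2.2] T [-0.02  0.04 -0.01] w 0.192 q [-0.11  0.25 -0.23  1.1   0.    1.57]
```

View pics/s6.png

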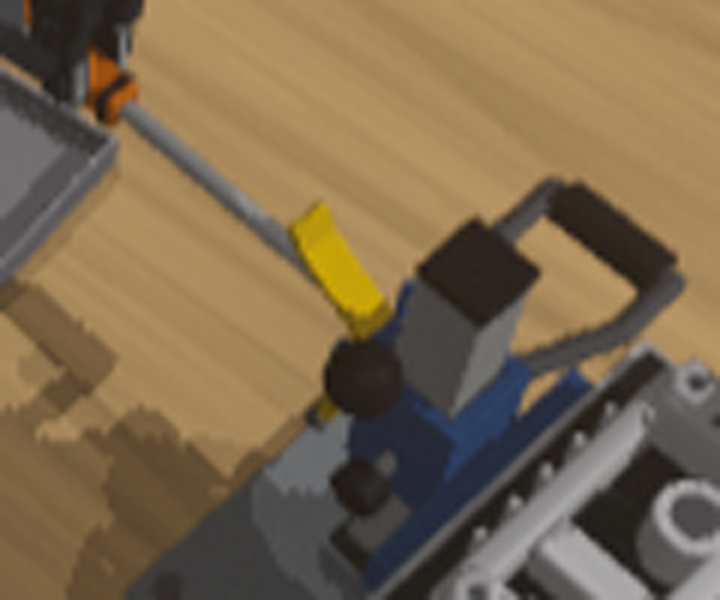

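It is near the tipping point, with the ball at (363,380). A little more.

>>> apply_moves(offset=[[0,0,-0.004],[0,0,-0.008],[0,0,-0.012],[0,0,-0.012],[0,0,-0.012]], yaw=[0,0,0,0,0], claw=[0,0,0,0,0])

```text
time_s: 7.98
position: [0.5509, -0.0619, 0.2033]
orientation: [0.745, 0.667, 0.0, 0.0]
ft_force: [-0.5, 1.0, -1.8]
width: 0.194
```

```bash
python3 -c "
from st import *;from h import *
from plant import camera
st()
im=camera('scene')[:,:,::-1];cv2.imwrite('pics/s7.png',cv2.resize(im[180:280,320:440],None,fx=6,fy=6,interpolation=2))"
```

```text
t 7.97 p [ 0.5509 -0.0619  0.2033] xang 1.4608 z [ 0. -0. -1.] F [-0.5  1.  -1.8] T [-0.03  0.02  0.01] w 0.194 q [-0.11  0.24 -0.21  1.12 -0.    1.57]
```

View pics/s7.png

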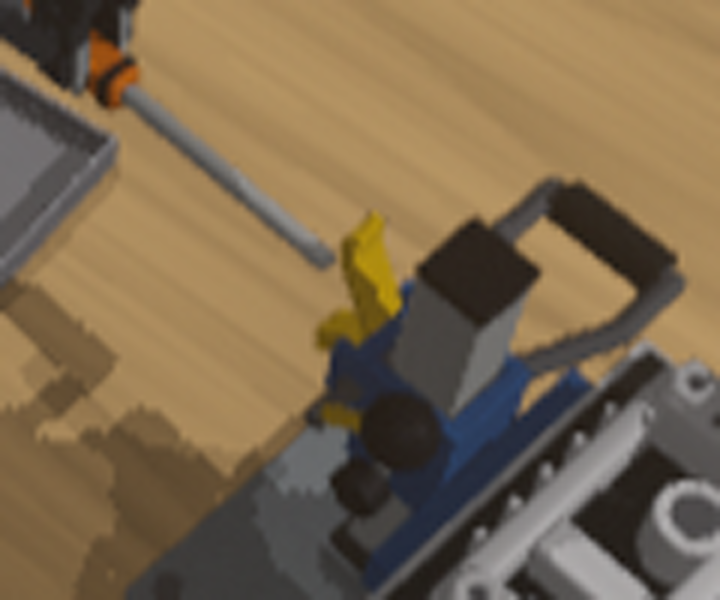

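The pawl is thrown right back, tail up at (370,250) and ball over at (400,430), and the bar is clear of it. I back off and take the bar to the tray.

>>> apply_moves(offset=[[-0.04,0,0],[-0.09,0,0],[-0.14,0.01,0.03],[-0.19,0.025,0.06],[-0.225,0.033,0.09],[-0.234,0.033,0.103],[-0.234,0.033,0.103],[-0.234,0.033,0.103],[-0.234,0.033,0.103]], yaw=[0,0,-0.04,-0.09,-0.133,-0.133,-0.133,-0.133,-0.133], claw=[0,0,0,0,0,0,0,0,0])

```text
time_s: 9.15
position: [0.5589, -0.2974, 0.1017]
orientation: [0.698, 0.716, 0.0, 0.001]
ft_force: [0.4, -0.5, -1.5]
width: 0.194
```

```bash
python3 -c "
from st import *;from h import *
from plant import camera
st()
im=camera('scene')[:,:,::-1];cv2.imwrite('pics/s8.png',cv2.resize(im[120:270,230:430],None,fx=4,fy=4,interpolation=2))"
```

```text
t 9.15 p [ 0.5589 -0.2974  0.1017] xang 1.5951 z [ 0.002 -0.001 -1.   ] F [ 0.4 -0.5 -1.5] T [0.01 0.   0.04] w 0.194 q [-0.49  0.45 -0.16  0.96  0.    1.06]
```

View pics/s8.png

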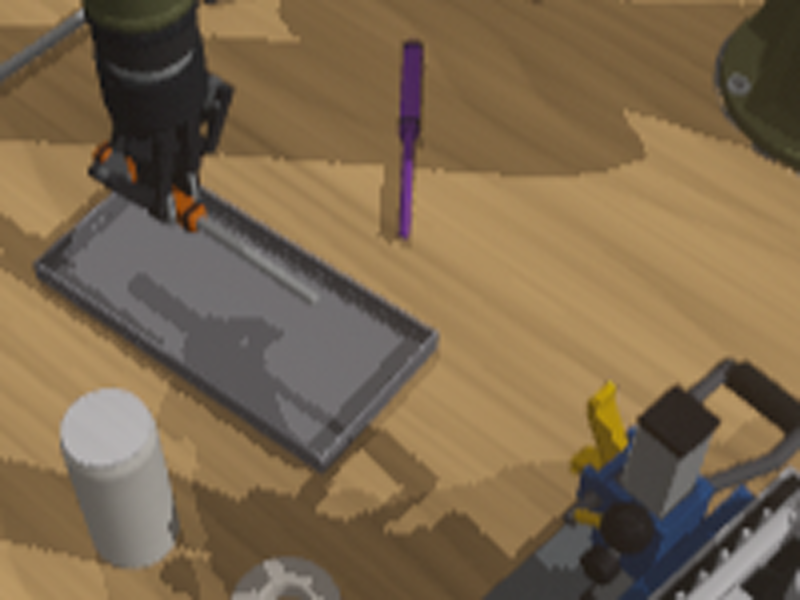

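The bar is level over the tray and the pawl stays back. I set the bar down.

>>> apply_moves(offset=[[0,0,0.04],[0,0,0.07],[0,0,0.085],[0,0,0.09],[0,0,0.0935],[0,0,0.0935]], yaw=[0,0,0,0,0,0], claw=[0,0,0,0,0,0])

```text
time_s: 9.95
position: [0.5587, -0.2984, 0.0076]
orientation: [0.699, 0.715, 0.0, 0.001]
ft_force: [-0.3, 0.6, -2.3]
width: 0.195
```

```bash
python3 -c "
from st import *
st()"
```

```text
t 9.95 p [ 0.5587 -0.2984  0.0076] xang 1.5939 z [ 0.001 -0.001 -1.   ] F [-0.3  0.6 -2.3] T [ 0.04  0.01 -0.05] w 0.195 q [-0.49  0.54 -0.25  0.78  0.    1.06]
```

>>> apply_moves(offset=[[0,0,0.001],[0,0,0.001],[0,0,0.001],[0,0,0.001],[0,0,0.001],[0,0,-0.01],[0,0,-0.04],[0,0,-0.09],[0,0,-0.14],[0,0,-0.19],[0,0,-0.22],[0,0,-0.22]], yaw=[0,0,0,0,0,0,0,0,0,0,0,0], claw=[0,0.45,0.45,0.45,0.45,0.45,0.45,0.45,0.5,0.6,0.6,0.6])

```text
time_s: 11.45
position: [0.5597, -0.299, 0.231]
orientation: [0.699, 0.715, 0.001, 0.003]
ft_force: [0.9, 0.6, -1.0]
width: 0.598
```

```bash
python3 - <<'E'
from st import *;from h import *
from plant import camera
o,R=st()
im=camera('scene')[:,:,::-1];cv2.imwrite('pics/s9f.png',im);cv2.imwrite('pics/s9.png',cv2.resize(im[120:270,230:430],None,fx=4,fy=4,interpolation=2))
im=camera('top')[:,:,::-1];cv2.imwrite('pics/t9f.png',im)
yaw=-.11;u=np.array([np.cos(yaw),np.sin(yaw)]);v=np.array([-u[1],u[0]])
h=np.array([.573,.1435])-.11*u;print("handle",h)
h=np.array([.4625,.1557])
print("d tool",R[:2,:2].T@(h-o["position"][:2]))
E
```

```text
t 11.45 p [ 0.5597 -0.299   0.231 ] xang 1.5938 z [ 0.006 -0.003 -1.   ] F [ 0.9  0.6 -1. ] T [ 0.01 -0.02 -0.02] w 0.598 q [-0.49  0.37  0.04  1.23  0.    1.06]
handle [0.46366483 0.15557561]
d tool [ 0.45683275 -0.08669933]
```

View pics/s9.png

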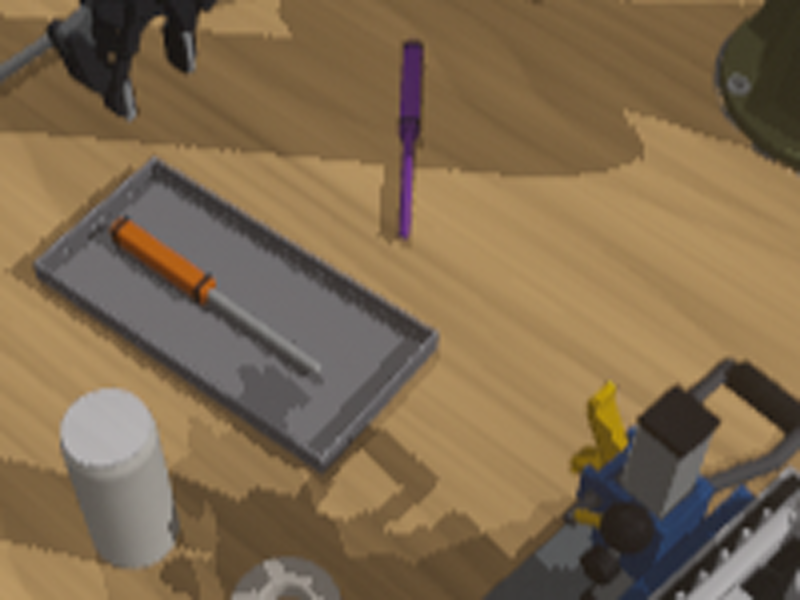

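The bar lies flat in the tray, grip at (160,260) and tip at (318,370), and the pawl stays back. I move above the handle.

>>> apply_moves(offset=[[0.05,-0.03,-0.02],[0.1,-0.06,-0.02],[0.16,-0.087,-0.02],[0.22,-0.087,-0.02],[0.28,-0.087,-0.02],[0.34,-0.087,-0.02],[0.4,-0.087,-0.02],[0.44,-0.087,-0.02],[0.457,-0.087,-0.02],[0.457,-0.087,-0.02],[0.457,-0.087,-0.02],[0.457,-0.087,-0.02]], yaw=[0,0.133,0.133,0.133,0.133,0.133,0.133,0.133,0.133,0.133,0.133,0.133], claw=[0.6,0.6,0.6,0.6,0.6,0.6,0.6,0.6,0.6,0.6,0.6,0.6])

```text
time_s: 13.05
position: [0.4606, 0.1555, 0.2467]
orientation: [0.746, 0.666, -0.0, 0.0]
ft_force: [0.1, -0.1, -0.5]
width: 0.6
```

```bash
python3 - <<'E'
from st import *;from h import *
from plant import camera
o,R=st()
im=camera('scene')[:,:,::-1];cv2.imwrite('pics/s10f.png',im);cv2.imwrite('pics/s10.png',cv2.resize(im[160:300,340:500],None,fx=4,fy=4,interpolation=2))
E
```

```text
t 13.05 p [0.4606 0.1555 0.2467] xang 1.4589 z [-0. -0. -1.] F [ 0.1 -0.1 -0.5] T [-0.07  0.01 -0.01] w 0.6 q [ 0.33  0.09 -0.28  1.19 -0.    2.01]
```

View pics/s10.png

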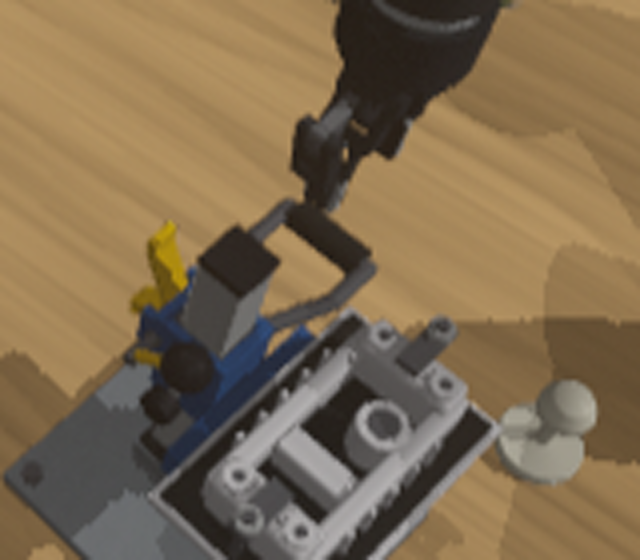

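The gripper is over the grip (fingers at (330,170), grip at (330,235)). I descend astride it.

>>> apply_moves(offset=[[0,0.002,0.02],[0,0.002,0.04],[0,0.002,0.055],[0,0.002,0.065],[0,0.002,0.075],[0,0.002,0.083],[0,0.002,0.083]], yaw=[0,0,0,0,0,0,0], claw=[0.6,0.6,0.6,0.6,0.6,0.6,0.6])

```text
time_s: 13.98
position: [0.4622, 0.1564, 0.1633]
orientation: [0.745, 0.667, -0.0, -0.0]
ft_force: [-0.4, -0.4, 1.2]
width: 0.602
```

```bash
python3 - <<'E'
from st import *;from h import *
from plant import camera
o,R=st()
im=camera('scene')[:,:,::-1];cv2.imwrite('pics/s11.png',cv2.resize(im[160:300,340:500],None,fx=4,fy=4,interpolation=2))
E
```

```text
t 13.97 p [0.4622 0.1564 0.1633] xang 1.4609 z [-0.001 -0.    -1.   ] F [-0.4 -0.4  1.2] T [ 0.04 -0.03  0.02] w 0.602 q [ 0.33  0.15 -0.42  1.01  0.    2.01]
```

View pics/s11.png

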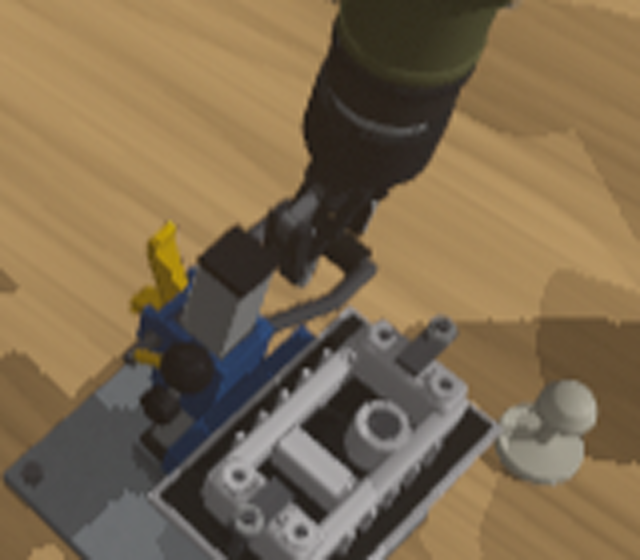

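Astride the grip with no contact force. I close on it.

>>> apply_moves(offset=[[0,0,0],[0,0,0],[0,0,0],[0,0,0],[0,0,0],[0,0,0]], yaw=[0,0,0,0,0,0], claw=[0,0,0,0,0,0])

```text
time_s: 14.78
position: [0.4619, 0.1568, 0.164]
orientation: [0.745, 0.667, -0.0, -0.001]
ft_force: [-4.4, 0.7, 5.2]
width: 0.24
```

```bash
python3 -c "
from st import *
st()"
```

```text
t 14.78 p [0.4619 0.1568 0.164 ] xang 1.461 z [-0.001  0.001 -1.   ] F [-4.4  0.7  5.2] T [ 0.29  1.17 -0.01] w 0.24 q [ 0.33  0.14 -0.42  1.01  0.    2.01]
```

>>> apply_moves(offset=[[0,-0.001,0.002],[0,-0.001,0.006],[0,-0.001,0.011],[0,-0.001,0.016],[0,-0.001,0.021],[0,-0.001,0.026],[0,-0.001,0.031],[0,-0.001,0.036],[0,-0.001,0.041],[0,-0.001,0.046],[0,-0.001,0.05],[0,-0.001,0.052]], yaw=[0,0,0,0,0,0,0,0,0,0,0,0], claw=[0,0,0,0,0,0,0,0,0,0,0,0])

```text
time_s: 16.27
position: [0.4619, 0.1568, 0.1122]
orientation: [0.745, 0.667, 0.0, 0.0]
ft_force: [-2.7, 0.5, 6.5]
width: 0.237
```

```bash
python3 - <<'E'
from st import *;from h import *
from plant import camera
o,R=st()
im=camera('scene')[:,:,::-1];cv2.imwrite('pics/s12.png',cv2.resize(im[160:300,340:500],None,fx=4,fy=4,interpolation=2))
E
```

```text
t 16.27 p [0.4619 0.1568 0.1122] xang 1.4609 z [ 0.001  0.    -1.   ] F [-2.7  0.5  6.5] T [ 0.11  0.67 -0.03] w 0.237 q [ 0.33  0.19 -0.5   0.89 -0.    2.01]
```

View pics/s12.png

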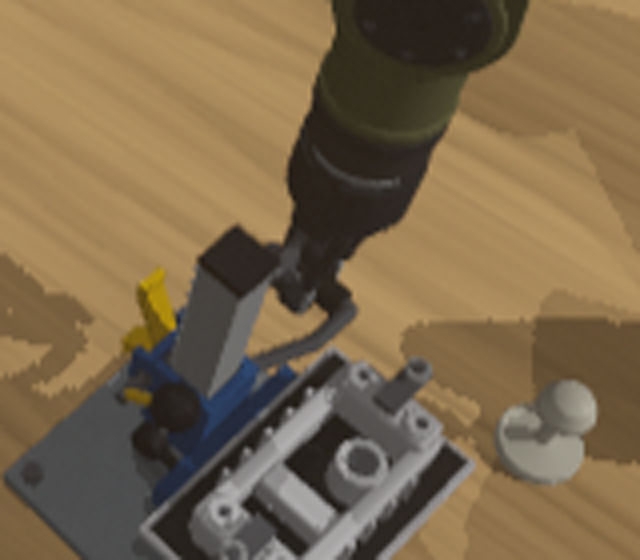

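The carriage comes down with the hand and the pawl is still back. I keep going more slowly.

>>> apply_moves(offset=[[0,0,0.003],[0,0,0.007],[0,0,0.011],[0,0,0.015],[0,0,0.018],[0,0,0.02],[0,0,0.022],[0,0,0.024],[0,0,0.025],[0,0,0.025]], yaw=[0,0,0,0,0,0,0,0,0,0], claw=[0,0,0,0,0,0,0,0,0,0])

```text
time_s: 17.58
position: [0.4619, 0.1568, 0.0872]
orientation: [0.745, 0.667, 0.0, 0.0]
ft_force: [-3.0, 1.5, 5.2]
width: 0.24
```

```bash
python3 -c "
from st import *
st()"
```

```text
t 17.57 p [0.4619 0.1568 0.0872] xang 1.4608 z [ 0.001  0.    -1.   ] F [-3.   1.5  5.2] T [ 0.2   0.56 -0.02] w 0.24 q [ 0.33  0.22 -0.53  0.83 -0.    2.01]
```

>>> apply_moves(offset=[[0,0,0.001],[0,0,0.002],[0,0,0.003],[0,0,0.004],[0,0,0.004]], yaw=[0,0,0,0,0], claw=[0,0,0,0,0])

```text
time_s: 18.2
position: [0.4619, 0.1568, 0.0831]
orientation: [0.745, 0.667, 0.0, 0.0]
ft_force: [-3.0, 0.3, 4.6]
width: 0.239
```

>>> apply_moves(offset=[[0,0,0.001],[0,0,0.002],[0,0,0.002]], yaw=[0,0,0], claw=[0,0,0])

```text
time_s: 18.58
position: [0.4619, 0.1568, 0.0812]
orientation: [0.745, 0.667, 0.0, 0.0]
ft_force: [-2.0, 0.1, 4.6]
width: 0.236
```

>>> apply_moves(offset=[[0,0,0.001],[0,0,0.002],[0,0,0.002]], yaw=[0,0,0], claw=[0,0,0])

```text
time_s: 18.95
position: [0.462, 0.1568, 0.081]
orientation: [0.745, 0.667, 0.001, 0.0]
ft_force: [-8.4, -1.9, 24.6]
width: 0.236
```

Force jumped to 24.6 N with no further travel, so the carriage is on its bottom stop, with the TCP at 0.081 as expected for the handle at 100 mm. I ease off slightly and release.

>>> apply_moves(offset=[[0,0,-0.001],[0,0,-0.001],[0,0,-0.001],[0,0,-0.001],[0,0,-0.001]], yaw=[0,0,0,0,0], claw=[0,0.55,0.55,0.55,0.55])

```text
time_s: 19.58
position: [0.4615, 0.1566, 0.0796]
orientation: [0.745, 0.667, -0.0, -0.0]
ft_force: [0.1, 1.0, 0.5]
width: 0.549
```

```bash
python3 -c "
from st import *
st()"
```

```text
t 19.57 p [0.4615 0.1566 0.0796] xang 1.4607 z [-0. -0. -1.] F [0.1 1.  0.5] T [-0.04  0.03 -0.04] w 0.549 q [ 0.33  0.22 -0.54  0.81 -0.    2.01]
```

Free of the handle. I go straight up, then back off for a clear view.

>>> apply_moves(offset=[[0,0,-0.02],[0,0,-0.05],[0,0,-0.1],[0,0,-0.15],[0,0,-0.2],[-0.05,0,-0.22],[-0.11,0,-0.22],[-0.17,0,-0.22],[-0.23,0,-0.22],[-0.29,0,-0.22],[-0.34,0,-0.22],[-0.34,0,-0.22]], yaw=[0,0,0,0,0,0,0,0,0,0,0,0], claw=[0.55,0.55,0.55,0.55,0.55,0.55,0.55,0.55,0.55,0.55,0.55,0.55])

```text
time_s: 21.08
position: [0.4236, -0.1841, 0.2995]
orientation: [0.747, 0.665, -0.0, 0.0]
ft_force: [1.0, 0.4, -0.6]
width: 0.552
```

```bash
python3 - <<'E'
from st import *;from h import *
from plant import camera
o,R=st()
im=camera('scene')[:,:,::-1];cv2.imwrite('pics/s13f.png',im);cv2.imwrite('pics/s13.png',cv2.resize(im[190:340,330:500],None,fx=4,fy=4,interpolation=2))
im=camera('top')[:,:,::-1];cv2.imwrite('pics/t13f.png',im)
cv2.imwrite("pics/t13.png",cv2.resize(im[120:250,140:290],None,fx=4.6,fy=4.6,interpolation=2)[:600])
E
```

```text
t 21.07 p [ 0.4236 -0.1841  0.2995] xang 1.4553 z [-0.    -0.001 -1.   ] F [ 1.   0.4 -0.6] T [ 0.05 -0.   -0.07] w 0.552 q [-0.41  0.03 -0.23  1.31 -0.    1.28]
```

View pics/s13f.png

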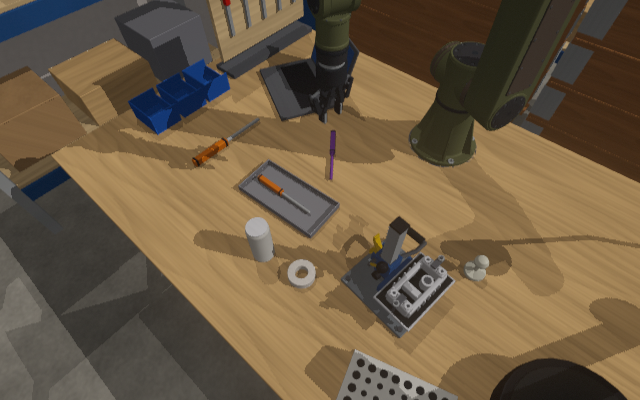

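View pics/s13.png

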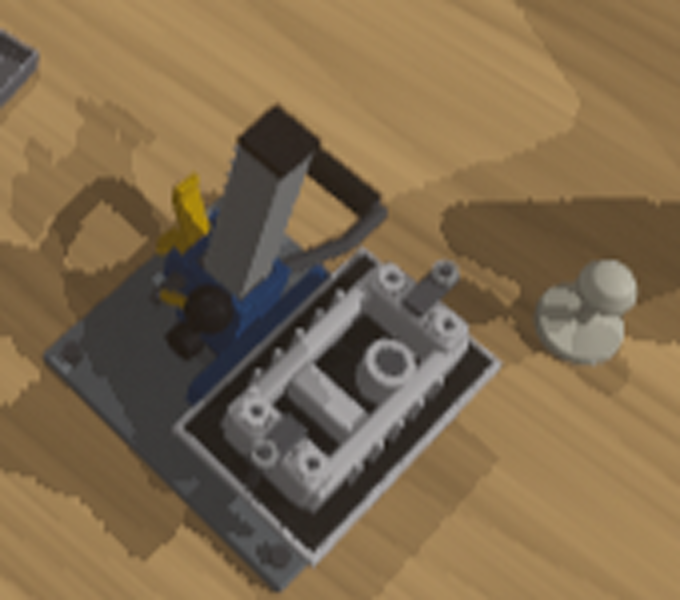

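View pics/t13f.png

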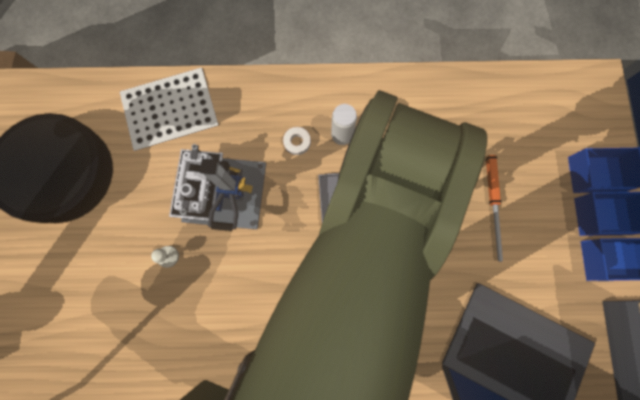

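View pics/t13.png

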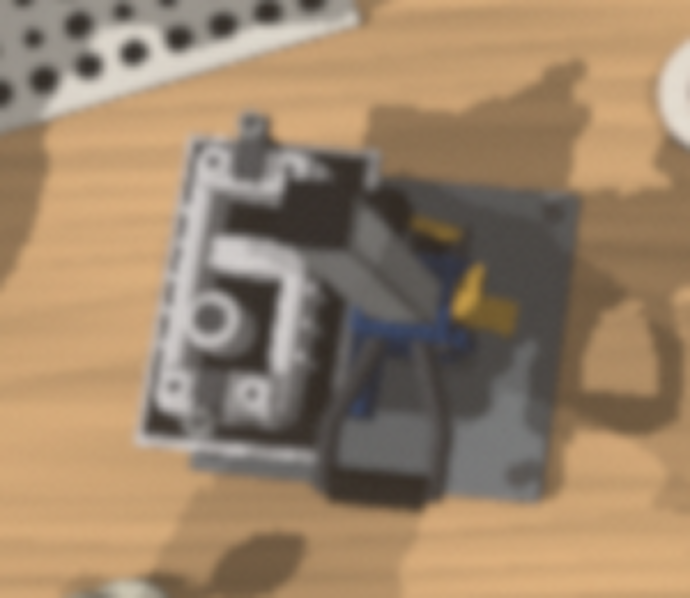

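```bash
python3 - <<'E'
from h import *
print(tri((344/4+329.6,180/4+189.6),(380/4.6+139.6,488/4.6+119.6)))
s=cv2.imread("pics/scene0.png");f=cv2.imread("pics/s13f.png");
for nm,b in(("can",(244,215,275,264)),("roll",(284,258,320,292)),("sphere",(464,253,491,281)),("bar",(255,172,315,217))):
    x0,y0,x1,y1=b;t=s[y0:y1,x0:x1];r=cv2.matchTemplate(f[y0-6:y1+6,x0-6:x1+6],t,cv2.TM_CCOEFF_NORMED);v=cv2.minMaxLoc(r);print(nm,round(v[1],3),np.array(v[3])-6)
E
```

```text
(array([0.46172422, 0.15607896, 0.10347317]), [array([-0.74, -0.06]), array([-0.69,  0.36])])
can 0.991 [0 0]
roll 0.83 [0 0]
sphere 0.929 [0 0]
bar 0.986 [0 0]
```

```bash
python3 -c "
from plant import hand_in
print(hand_in())"
```

```text
the job is handed in; nothing more can be done
None
```

The lift is down: the pawl is thrown back, the platform is on its bottom stop, and the bar is in its tray again. I handed the job in at about 21 s; the hand-in gave no verdict.

**What I did**
- **Pawl:** I took the smaller orange bar from its tray, slid its tip under the pawl's tail and lifted in steps until the pawl fell over. Only the bar touched the pawl. I then laid the bar back in the tray.
- **Platform:** I held the handle and brought the carriage down about 83 mm at up to 40 mm/s. At the stop the force rose from about 5 N to 25 N with no further travel. I then released the handle and backed away.

**Last checks**
- **Height:** the handle measured about 103 mm in the two views, against a nominal 100 mm. My sighting of the visible surface read about 5 mm high at the start too. The gripper's height at the stop (81 mm) agrees with fully down.
- **Pawl:** it is still thrown back in the final pictures.
- **Bar and bystanders:** the can, the roll, the sphere and the bar show no shift (0 px) in the scene view. The roll's match was weaker (0.83), probably from changed shadows. The top view of the bar in its tray was hidden by the arm, so the bar rests on the scene view alone.

No checks failed.

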